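# Nest the ceramic desk set

## Task

Tidy up the white ceramic desk set: nest the three pieces in size order, the marker pot in the low clip dish and the slim pen cup in the marker pot, each standing upright and fully down, and leave the dish where it stands. The pot and the cup stand half under the front edge of the wooden desk shelf, so reach in for them at a slant without bumping the shelf; they are ceramic, so set them down and do not drop them or knock them over, and leave everything else on the desk as it is.

Things in the scene. Friction and masses are not known exactly. Their poses are not given: they have to be found in the camera images.
- clip_dish: White glazed ceramic clip dish, widest and lowest of the set: round, open, 86 mm outer diameter at the rim, 78 at the foot, 38 mm high, wall 5 mm, floor 6 mm thick (inside 76 mm at the rim, 68 at the floor). About 0.25 kg. Stands in the open on the right; the nest is made in it. Origin: centre of its underside, z up along its axis.
- marker_pot: White glazed ceramic marker pot, the middle one; round, open, slightly tapered, 67 mm outer diameter at the rim, 62 at the foot, 78 mm high, wall 4 mm, floor 6 mm thick (inside 59 mm at the rim, 54 at the floor). 0.17 to 0.33 kg. Starts upright half under the shelf's front edge. Origin: centre of its underside, z up along its axis. Nested, its foot rests on the dish floor, 3 mm of play all round.
- pen_cup: White glazed ceramic pen cup, slimmest and tallest: round, open, 50 mm outer diameter at the rim, 48 at the foot, 112 mm high, wall 4 mm, floor 6 mm thick. 0.15 to 0.29 kg. Starts upright half under the shelf's front edge; it or the pot may be the left one. Origin: centre of its underside, z up along its axis. Nested, its foot rests on the pot's floor, 3 mm of play all round.
- desk_shelf: Wooden desk shelf, fixed: board 600 mm wide, 240 deep, 18 thick, underside 250 mm above the desk, a panel at each end (inner faces 282 mm either side of the middle). Origin on the desk below the middle of the board's front edge; x points into the shelf, away from the robot, y along the edge, z up. The pot and the cup stand with their axes at x 0 to 0.012, y -0.17 to 0.15. Tray on top.
- coffee_mug: Bystander: steel mug, 80 mm wide, 95 mm high, with a handle; on the desk, left. Origin at the centre of its underside.
- pen_caddy: Bystander: black mesh pen caddy full of pens and scissors, 80 mm wide, pens up to 172 mm high; on the desk, left of the shelf. Origin at the centre of its underside. Not part of the ceramic set.
- stapler: Bystander: black stapler, 140 x 36 x 55 mm, in front of the shelf. Origin at the centre of its underside, x along its length.
- tape_dispenser: Bystander: grey tape dispenser, 135 x 50 x 81 mm, on the desk, left, nearer the robot. Origin at the centre of its underside, x along its length.
- pencil: Bystander: yellow pencil lying on the desk, 182 mm long, 7 mm thick, x along its length. Origin at the middle of its underside.
- note_block: Bystander: block of yellow notes, 76 x 76 x 30 mm, deep under the shelf between the two ceramic pieces. Origin at the centre of its underside.
- glue_stick: Bystander: glue stick standing upright under the shelf near its left panel, 28 mm wide, 96 mm high. Origin at the centre of its underside.
- mouse: Bystander: black computer mouse, 104 x 60 x 33 mm, on a thin black mouse pad near the robot, right. Origin at the centre of its underside. (Also fixed on the desk: an open laptop, 250 mm high, left of the robot, and a desk phone, 110 mm high, far right beyond the dish.)
There are look-alikes about, which are no part of the job. What is shaped like the pen_cup but green or yellow is not meant.

How it is judged (in metres and radians):
At the end, for the whole second after the job is handed in: Marker pot upright (4.5 deg) on the floor of the clip dish, pen cup upright on the floor of the marker pot (each 2 to 11 mm above the foot of the piece around it, centred within 7 mm); the dish flat on the desk within 30 mm of its start; all released and at rest (z of marker_pot in the frame of clip_dish between 0.002 and 0.011 m and horizontal distance between marker_pot and clip_dish below 0.007 m and angle between each of marker_pot, pen_cup's own z axis and vertical below 0.08 rad and z of pen_cup in the frame of marker_pot between 0.002 and 0.011 m and horizontal distance between pen_cup and marker_pot below 0.007 m and angle between clip_dish's own z axis and vertical below 0.05 rad and height (world z) of clip_dish below 0.004 m and distance of clip_dish from where it was at the start of the episode below 0.03 m and linear speed of each of clip_dish, marker_pot, pen_cup below 0.02 m/s); the robot touches nothing.
It fails at once if a ceramic piece is dropped (falls free, touching nothing, at more than 0.5 m/s, about 13 mm of fall) ((contact force between clip_dish and anything else below 0.05 N and linear speed of clip_dish above 0.5 m/s) or (contact force between marker_pot and anything else below 0.05 N and linear speed of marker_pot above 0.5 m/s) or (contact force between pen_cup and anything else below 0.05 N and linear speed of pen_cup above 0.5 m/s)).
It fails at once if a ceramic piece is knocked over or tipped by more than 50 degrees (angle between any of clip_dish, marker_pot, pen_cup's own z axis and vertical above 0.87 rad).
It fails at once if the robot bumps the desk shelf with more than 10 N (contact force between any of the arm, the fingers and desk_shelf above 10 N).
It fails at once if a bystander (mug, pen caddy, stapler, tape dispenser, pencil, note block, glue stick or mouse) is moved by more than 30 mm (distance of any of coffee_mug, pen_caddy, stapler, tape_dispenser, pencil, note_block, glue_stick, mouse from where it was at the start of the episode above 0.03 m).
It also fails if it takes over 69 s, if anything falls off the work surface, if the arm or the gripper's body presses on something with over 40 N, if the wrist force passes 120 N, or if a joint passes its speed limit or range.

## Robot

A 6-joint arm with a two-finger parallel gripper is mounted at the origin on the work surface. World frame = base frame: x ahead of the robot, y to its left, z up, the work surface at z = 0. Lengths are in m, angles in degrees, forces in N, time in s.
With the tool pointing down it reaches from about 0.275 to 1 m from the base axis. Payload 8.4 kg.
Tool frame: the origin (TCP) lies between the finger pads; the fingertips stand 11 mm ahead of it and the grasp point (between the pads) lies 8 mm behind it; z points along the fingers, y is the line along which they close (so a half turn about z gives the same grasp; the last joint's range is limited). The gripper opens to 85 mm and grips with 20 to 120 N. Pads are 22 mm wide; open, the fingers measure 114 mm over their backs; the gripper's body (76 mm by 85 mm) begins 54 mm behind the grasp point. The pads swing forward as they close: fully open they stand 13 mm farther back than shut.
Start: joints at [-68.606, 20.225, 93.587, -0, 66.188, -0.138], TCP at [0.229, -0.581, 0.242] pointing down, gripper open.
Joint ranges: [-150.9, 150.9], [-52.94, 120.26], [3.33, 152.33], [-74.26, 254.26], [0, 154.13], [-172.89, 172.89]. Speed limits (degrees/s): [127.2, 127.2, 159.86, 180, 180, 180].

## Interface

Orientations are given as [roll, pitch, yaw] about the fixed x, y, z axes, in that order (R = Rz(yaw) Ry(pitch) Rx(roll)).
In Python, from cell import ctrl gives the robot as it stands.
- The arm moves only by the tool apply_moves, never from a script. Its argument "motion" is text: rows parted by semicolons, each of 7 numbers parted by spaces: the opening in per cent of the stroke, from 0 (shut) to 100 (fully open), then the shift along the tool's x, y, z in cm, then the turn, a rotation vector about the tool's x, y, z in rad. In form: jaw tx ty tz rx ry rz; .... A call has 1 to 12 rows; each row is the pose to reach, as a shift and turn from the pose commanded when the call began, along the tool's axes at that moment; what a row does not reach only later rows make up. A row lasts 1/10 s, in which the tool goes at most 50 mm and 8.59 degrees, less where a joint would pass 70% of its speed; a pose out of reach is approached as far as the arm can. A call with a gripper value outside its range is refused whole. The fingers move at their own pace and stop on an object; the grip force is fixed at half the most. Time passes only in rows, so rows that repeat a pose let the fingers close. It gives the time, the measured TCP pose, the force, the opening and the grip force at its end, in the units of the state.
- ctrl.state(): the state, without advancing time (a new reading comes with each control period).
- ctrl.get_image(name): name is "side" or "top" or "wrist"; returns a dict with "color" (400x640x3 uint8, red, green, blue), "depth" (400x640 float32, m along the optical axis (not along the pixel's ray), 0 where there is no reading), "mtx" (3x3 intrinsics, pixels), "D" ([k1, k2, p1, p2, k3] as OpenCV has them; the pictures are not rectified), "world_from_camera" (4x4, takes a point from camera to world coordinates). Camera axes: x right, y down, z forward; pixel columns grow to the right and rows downward; lengths in m; the calibration is good to about 2 mm. A picture is of the moment at which its call begins.
- ctrl.job_done(): hands the job in; it is judged then, once.
The state is a dict: "time": time; "qpos": joint angles; "dq": joint speeds; "joint_efforts": joint torques, N m; "eef_pos": TCP position; "ee_rot": TCP orientation; "ft_force": force on the tool from outside, world axes, zero at the start; "moment": the same for the moment, N m; "grip_width": finger opening in m; "grasp_force": force on a finger pad.
Only numpy, scipy, OpenCV 4.12 (cv2) and the standard library are available. Lean on these libraries where they do the work, as an engineer would, in place of code of your own. Each camera call takes 0.05 s, during which the arm holds its last target. There are 200 camera calls.

## Working session

There is one attempt and no reset: what is moved stays moved. The work goes in short steps, Python scripts to look and compute and a tool call to move; the robot and the scene stay as the last step left them, time stands still between calls to the robot, and variables do not carry over. Pictures are saved under pics/ and viewed, at most 10 in all, crops included, and the job is handed in when it is done.

Besides the shell and the picture viewer there is one more tool, called after "Emit:" as name(argument=value, ...) on one line, values as JSON. apply_moves: Moves the arm, as the interface text tells. Its arguments: {"type":"object","properties":{"motion":{"type":"string"}},"required":["motion"]}

```bash
mkdir -p pics
cat > h.py <<'E'
import numpy as np, cv2
from cell import ctrl
from scipy.spatial.transform import Rotation as R
def grab(n,f=None):
    im=ctrl.get_image(n)
    if f: cv2.imwrite('pics/'+f,im['color'][:,:,::-1])
    return im
def cloud(im):
    h,w=im['depth'].shape
    u,v=np.meshgrid(np.arange(w),np.arange(h))
    p=cv2.undistortPoints(np.stack([u.ravel(),v.ravel()],1).astype(np.float32)[:,None],im['mtx'],im['D'])[:,0]
    d=im['depth'].ravel()
    P=np.c_[p*d[:,None],d]; T=im['world_from_camera']
    W=(P@T[:3,:3].T+T[:3,3]).reshape(h,w,3); W[im['depth']==0]=np.nan
    return W
E
python3 - <<'E'
from h import *
s=grab('side','s0.png');t=grab('top','t0.png')
for i in(s,t): print(np.round(i['world_from_camera'],3).tolist(), np.round(i['mtx'],1).tolist())
st=ctrl.state();print({k:np.round(v,3).tolist() for k,v in st.items()})
E
```

```text
[[-0.712, -0.49, 0.503, -0.133], [-0.702, 0.487, -0.52, 0.731], [0.01, -0.723, -0.691, 0.935], [0.0, 0.0, 0.0, 1.0]] [[492.3, 0.0, 317.0], [0.0, 492.3, 195.0], [0.0, 0.0, 1.0]]
[[-0.028, -0.987, 0.16, 0.315], [-1.0, 0.029, 0.001, 0.045], [-0.006, -0.16, -0.987, 1.239], [0.0, 0.0, 0.0, 1.0]] [[375.3, 0.0, 318.6], [0.0, 375.3, 194.6], [0.0, 0.0, 1.0]]
{'time': 0.1, 'qpos': [-68.606, 20.256, 93.626, -0.0, 66.188, -0.139], 'dq': [-0.047, -0.084, -0.099, -0.029, -0.055, -0.059], 'joint_efforts': [-0.0, -60.636, -34.282, 0.0, 0.004, -0.0], 'eef_pos': [0.229, -0.581, 0.242], 'ee_rot': [-179.929, 0.0, 21.533], 'ft_force': [-0.028, 0.459, -0.08], 'moment': [-0.001, 0.041, 0.013], 'grasp_force': 0.0, 'grip_width': 0.085}
```

View pics/s0.png

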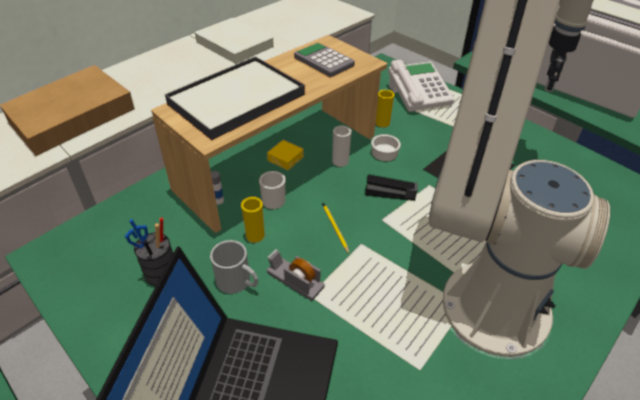

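View pics/t0.png

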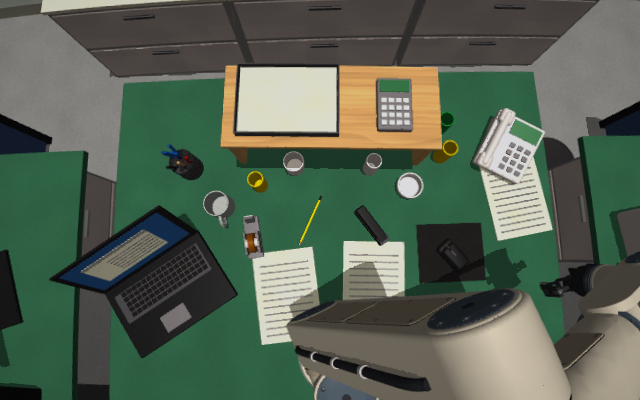

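Side view: pot at (272,190), cup at (342,145), dish at (385,147). Top view: pot (293,163), cup (373,163), dish (409,185), shelf front edge near row 150.

```bash
cat >> h.py <<'E'
def circ(P):
    A=np.c_[2*P,np.ones(len(P))];s=np.linalg.lstsq(A,(P**2).sum(1),rcond=None)[0]
    return s[:2],np.sqrt(s[2]+s[:2]@s[:2])
E
python3 - <<'E'
from h import *
from scipy.optimize import least_squares
S=grab('side');T=grab('top')
box={'side':{'pot':(250,165,295,215),'cup':(325,118,358,170),'dish':(366,130,404,164)},'top':{'pot':(276,145,310,180),'cup':(358,145,386,180),'dish':(392,168,428,203)}}
dims={'pot':(.067,.062,.078),'cup':(.05,.048,.112),'dish':(.086,.078,.038)}
for n,im in(('side',S),('top',T)):
    W=cloud(im);hsv=cv2.cvtColor(im['color'],cv2.COLOR_RGB2HSV)
    for k,(a,b,c,d) in box[n].items():
        w=W[b:d,a:c].reshape(-1,3);h=hsv[b:d,a:c].reshape(-1,3)
        D,d0,H=dims[k]
        m=(h[:,1]<70)&(w[:,2]>.006)&(w[:,2]<H+.01)
        q=w[m]; r=q[q[:,2]>H-.006]
        # rim: fit circle fixed mean radius
        f=least_squares(lambda p:np.hypot(*(r[:,:2]-p).T)-(D/2-.002),r[:,:2].mean(0),loss='soft_l1',f_scale=.002)
        print(n,k,m.sum(),len(r),'rim',f.x.round(4),'std',np.std(f.fun).round(4),'max z',np.percentile(q[:,2],98).round(4),'min',q.min(0).round(3),'max',q.max(0).round(3))
    # shelf board
    m=(hsv[:,:,0]>8)&(hsv[:,:,0]<22)&(hsv[:,:,1]>70)&(W[:,:,2]>.24)&(W[:,:,2]<.275)&(W[:,:,0]<.9)
    q=W[m];print(n,'shelf',len(q),np.percentile(q,[1,50,99],axis=0).round(3).tolist())
    e=q[q[:,2]>.262]
    ys=np.linspace(-.25,.25,11)
    print([(y.round(2),np.percentile(e[abs(e[:,1]-y)<.02][:,0],2).round(4)) for y in ys if (abs(e[:,1]-y)<.02).sum()>5])
    m=(hsv[:,:,0]>20)&(hsv[:,:,0]<34)&(hsv[:,:,1]>120)
    nn,l,stt,c=cv2.connectedComponentsWithStats(m.astype(np.uint8))
    for i in range(1,nn):
        if stt[i,4]>40:
            q=W[l==i];print('yellow',c[i].round(),np.nanmedian(q,0).round(3),np.nanmax(q,0).round(3))
W=cloud(T);print('stapler',W[215:235,355:385][(W[215:235,355:385,2]>.03)].mean(0), [W[205+0,357],W[242,385]])
E
```

```text
side pot 776 143 rim [0.6122 0.1287] std 0.0018 max z 0.0786 min [0.577 0.093 0.006] max [0.646 0.163 0.081]
side cup 629 99 rim [ 0.5991 -0.1214] std 0.0019 max z 0.1134 min [ 0.572 -0.258  0.007] max [ 0.706 -0.095  0.116]
side dish 549 168 rim [ 0.5323 -0.2471] std 0.0024 max z 0.0403 min [ 0.488 -0.325  0.006] max [ 0.605 -0.204  0.043]
side shelf 6141 [[0.59, -0.286, 0.244], [0.64, 0.001, 0.268], [0.837, 0.311, 0.273]]
[(np.float64(-0.25), np.float64(0.5892)), (np.float64(-0.2), np.float64(0.5895)), (np.float64(-0.15), np.float64(0.5929)), (np.float64(-0.1), np.float64(0.5977)), (np.float64(-0.05), np.float64(0.5977)), (np.float64(0.0), np.float64(0.5977)), (np.float64(0.05), np.float64(0.5988)), (np.float64(0.1), np.float64(0.6012)), (np.float64(0.15), np.float64(0.6035)), (np.float64(0.2), np.float64(0.6055)), (np.float64(0.25), np.float64(0.6079))]
yellow [384. 108.] [ 0.626 -0.351  0.071] [ 0.771 -0.29   0.165]
yellow [285. 154.] [ 0.717 -0.009  0.028] [0.802 0.028 0.036]
yellow [253. 218.] [0.543 0.25  0.075] [0.68  0.269 0.115]
yellow [335. 226.] [0.43  0.08  0.006] [0.506
[... 505 characters left out ...]
loat64(0.5924)), (np.float64(-0.15), np.float64(0.5941)), (np.float64(-0.1), np.float64(0.599)), (np.float64(-0.05), np.float64(0.6009)), (np.float64(0.0), np.float64(0.5996)), (np.float64(0.05), np.float64(0.6013)), (np.float64(0.1), np.float64(0.6033)), (np.float64(0.15), np.float64(0.6053)), (np.float64(0.2), np.float64(0.6086)), (np.float64(0.25), np.float64(0.6099))]
yellow [445. 151.] [ 0.634 -0.369  0.069] [ 0.694 -0.344  0.115]
yellow [257. 181.] [0.556 0.244 0.071] [0.588 0.286 0.117]
yellow [310. 220.] [0.43  0.077 0.006] [0.497 0.111 0.014]
stapler [ 0.40645691 -0.1204164   0.04706957] [array([ 0.47614563, -0.08023335,  0.00131369]), array([ 0.34984401, -0.16029644,  0.04016803])]
```

```bash
cat >> h.py <<'E'
def Rt(psi,t): return R.from_euler('z',psi,degrees=True)*R.from_euler('x',180,degrees=True)*R.from_euler('y',t,degrees=True)
def go(p,psi,t,grasp=True):
    """row for the grasp point (8 mm behind the TCP) to reach p"""
    s=ctrl.state();R0=R.from_euler('xyz',s['ee_rot'],degrees=True);R1=Rt(psi,t)
    tcp=np.array(p)+(R1.apply([0,0,.008]) if grasp else 0)
    d=R0.inv().apply(tcp-s['eef_pos'])*100; r=(R0.inv()*R1).as_rotvec()
    print('row',d.round(2),r.round(3),'|',np.linalg.norm(d).round(1),'cm',np.degrees(np.linalg.norm(r)).round(1),'deg')
E
python3 - <<'E'
from h import *
go([.5,.05,.26],10,45)
go([.45,-.1,.26],0,30)
E
```

```text
row [ 48.9  -48.66  -1.21] [-0.08   0.783  0.19 ] | 69.0 cm 46.4 deg
row [ 38.56 -36.51  -1.09] [-0.099  0.518  0.367] | 53.1 cm 36.8 deg
```

Emit:
apply_moves(motion="100 38.5 -36.5 -1 -0.1 0.52 0.37;100 38.5 -36.5 -1 -0.1 0.52 0.37;100 38.5 -36.5 -1 -0.1 0.52 0.37;100 38.5 -36.5 -1 -0.1 0.52 0.37;100 38.5 -36.5 -1 -0.1 0.52 0.37;100 38.5 -36.5 -1 -0.1 0.52 0.37;100 38.5 -36.5 -1 -0.1 0.52 0.37;100 38.5 -36.5 -1 -0.1 0.52 0.37;100 38.5 -36.5 -1 -0.1 0.52 0.37;100 38.5 -36.5 -1 -0.1 0.52 0.37;100 38.5 -36.5 -1 -0.1 0.52 0.37;100 38.5 -36.5 -1 -0.1 0.52 0.37")

```text
time: 1.4
eef_pos: [0.4546, -0.0966, 0.2527]
ee_rot: [-180.0, -30.2, 0.2]
ft_force: [0.3, 0.3, 0.2]
grip_width: 0.0853
grasp_force: 0.0
```

Run:
```python
from h import *
s=ctrl.state();print(s['eef_pos'],s['ee_rot'],s['qpos'])
d=Rt(10,55).apply([0,0,1])
go(np.array([.613,.127,.06])-.14*d,10,55)
```

```text
[ 0.45461159 -0.0966436   0.2526815 ] [-1.79998650e+02 -3.02084044e+01  1.61631717e-01] [-18.93563828  -8.09565219 130.91984337  19.36235178  29.77428201
  56.3791381 ]
row [ -1.35 -20.47  12.75] [ 0.117  0.432 -0.127] | 24.2 cm 26.6 deg
```

Run:
```python
from h import *
d=Rt(11,40).apply([0,0,1])
go(np.array([.613,.127,.06])-.12*d,11,40)
```

```text
row [  2.25 -20.97  13.68] [ 0.109  0.17  -0.155] | 25.1 cm 14.6 deg
```

Emit:
apply_moves(motion="100 2.25 -21 13.7 0.11 0.17 -0.155;100 2.25 -21 13.7 0.11 0.17 -0.155;100 2.25 -21 13.7 0.11 0.17 -0.155;100 2.25 -21 13.7 0.11 0.17 -0.155;100 2.25 -21 13.7 0.11 0.17 -0.155;100 2.25 -21 13.7 0.11 0.17 -0.155;100 2.25 -21 13.7 0.11 0.17 -0.155;100 2.25 -21 13.7 0.11 0.17 -0.155;100 2.25 -21 13.7 0.11 0.17 -0.155;100 2.25 -21 13.7 0.11 0.17 -0.155")

```text
time: 2.4
eef_pos: [0.5405, 0.0777, 0.1746]
ee_rot: [-179.2, -41.7, 10.4]
ft_force: [-0.4, 0.3, 0.9]
grip_width: 0.0855
grasp_force: 0.0
```

Run:
```python
from h import *
s=ctrl.state();print(s['eef_pos'],s['ee_rot'],s['qpos'])
im=grab('wrist','w1.png');W=cloud(im);hsv=cv2.cvtColor(im['color'],cv2.COLOR_RGB2HSV)
m=(hsv[:,:,1]<70)&(abs(W[:,:,0]-.613)<.05)&(abs(W[:,:,1]-.127)<.05)&(W[:,:,2]>.072)&(W[:,:,2]<.085)
r=W[m];print(len(r),r.min(0),r.max(0),circ(r[:,:2]), np.round(im['world_from_camera'],3).tolist())
```

```text
[0.54048297 0.07773144 0.17455576] [-179.22285815  -41.70367576   10.4441888 ] [  5.6004207    8.31821541 135.6023186  143.78166296   6.77309507
 -57.59598727]
1521 [0.58033796 0.09311187 0.07200309] [0.64632134 0.15949504 0.08069467] (array([0.61259401, 0.12602216]), np.float64(0.030997845044216227)) [[0.19, -0.906, 0.377, 0.517], [-0.982, -0.172, 0.083, 0.071], [-0.01, -0.386, -0.922, 0.329], [0.0, 0.0, 0.0, 1.0]]
```

View pics/w1.png

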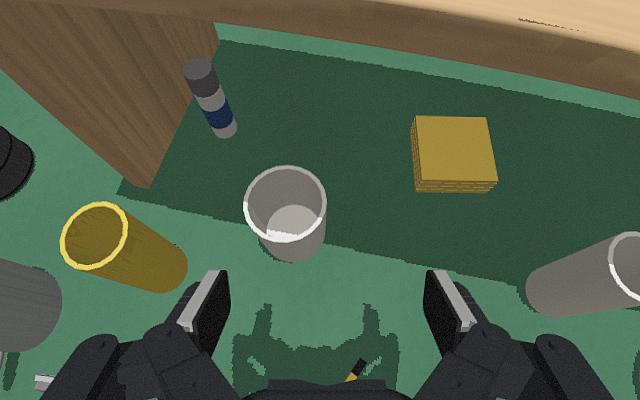

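Wrist view: the pot is at about (285,210), with open space between the fingers and the shelf front above. A 40° tilt is close to the wrist singularity (J5 about 7°), so I'll use 60° instead, which also keeps the camera farther from the shelf.

Run:
```python
from h import *
d=Rt(11,60).apply([0,0,1])
go(np.array([.613,.126,.06])-.11*d,11,60)
```

```text
row [-4.84 -3.23  4.16] [-0.005  0.319 -0.011] | 7.2 cm 18.3 deg
```

Emit:
apply_moves(motion="100 -4.84 -3.23 4.16 -0.005 0.32 -0.01;100 -4.84 -3.23 4.16 -0.005 0.32 -0.01;100 -4.84 -3.23 4.16 -0.005 0.32 -0.01;100 -4.84 -3.23 4.16 -0.005 0.32 -0.01;100 -4.84 -3.23 4.16 -0.005 0.32 -0.01;100 -4.84 -3.23 4.16 -0.005 0.32 -0.01;100 -4.84 -3.23 4.16 -0.005 0.32 -0.01;100 -4.84 -3.23 4.16 -0.005 0.32 -0.01")

```text
time: 3.25
eef_pos: [0.5264, 0.1095, 0.1128]
ee_rot: [-179.8, -60.1, 11.0]
ft_force: [0.4, 0.7, 0.1]
grip_width: 0.0855
grasp_force: 0.0
```

Run:
```python
from h import *
s=ctrl.state();print(s['eef_pos'],s['ee_rot'],s['qpos'])
d=Rt(11,60).apply([0,0,1])
go(np.array([.613,.126,.06])-.11*d,11,60)
go(np.array([.613,.126,.06]),11,60)
```

```text
[0.52635473 0.10952771 0.11278229] [-179.77791724  -60.11257108   11.00436594] [ 11.979513    32.58703478 147.1123637  180.7211829   59.81224067
 -89.87672603]
row [-0.16  0.04  0.08] [-0.004 -0.002  0.   ] | 0.2 cm 0.3 deg
row [-0.18  0.08 11.08] [-0.004 -0.002  0.   ] | 11.1 cm 0.3 deg
```

Emit:
apply_moves(motion="100 -0.18 0.08 2 0 0 0;100 -0.18 0.08 4 0 0 0;100 -0.18 0.08 6 0 0 0;100 -0.18 0.08 8 0 0 0;100 -0.18 0.08 9.5 0 0 0;100 -0.18 0.08 10.5 0 0 0;100 -0.18 0.08 11 0 0 0;100 -0.18 0.08 11 0 0 0")

```text
time: 4.05
eef_pos: [0.6184, 0.1268, 0.0555]
ee_rot: [-179.9, -60.1, 11.1]
ft_force: [-0.3, 0.3, -0.2]
grip_width: 0.0852
grasp_force: 0.0
```

Run:
```python
from h import *
s=ctrl.state();print(s['eef_pos'],s['ee_rot'],s['qpos'],s['ft_force'])
im=grab('wrist','w2.png');W=cloud(im)
R0=R.from_euler('xyz',s['ee_rot'],degrees=True)
hsv=cv2.cvtColor(im['color'],cv2.COLOR_RGB2HSV)
m=(hsv[:,:,1]<70)&(abs(W[:,:,0]-.613)<.05)&(abs(W[:,:,1]-.127)<.05)&(W[:,:,2]>.072)&(W[:,:,2]<.085)
r=W[m];c,rad=circ(r[:,:2]);print(len(r),c,rad,R0.inv().apply(np.r_[c,.06]-s['eef_pos']))
```

```text
[0.61844318 0.12678945 0.05551414] [-179.94522331  -60.05344643   11.11916016] [ 11.67321649  41.77934002 135.45756916 180.5054649   57.29047506
 -89.99656341] [-0.26866112  0.2665033  -0.24848586]
9094 [0.60727578 0.12794373] 0.03574968304094768 [-0.00147195 -0.00329728 -0.01153809]
```

View pics/w2.png

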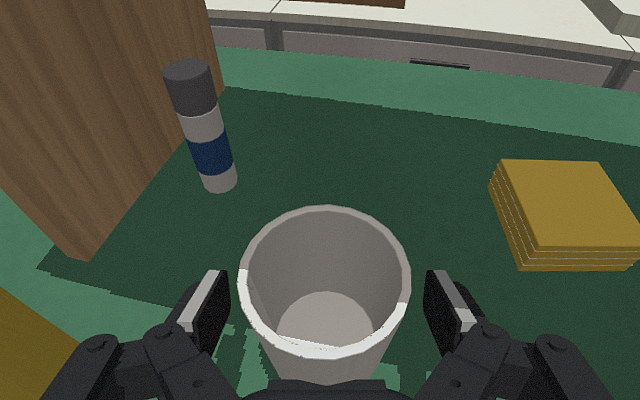

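The pot sits at (325,285), centred between the pads (centre about column 327). Closing now.

Emit:
apply_moves(motion="80 0 0 0 0 0 0;70 0 0 0 0 0 0;60 0 0 0 0 0 0;60 0 0 0 0 0 0;60 0 0 0 0 0 0;60 0 0 0 0 0 0;50 0 0 0 0 0 0;50 0 0 0 0 0 0")

```text
time: 4.9
eef_pos: [0.6182, 0.127, 0.0559]
ee_rot: [-180.0, -60.1, 11.2]
ft_force: [-2.6, 1.0, 6.9]
grip_width: 0.0641
grasp_force: 66.4
```

Run:
```python
from h import *
s=ctrl.state();print(s['eef_pos'],s['ee_rot'],s['grasp_force'])
R0=R.from_euler('xyz',s['ee_rot'],degrees=True)
print('up 1cm:',R0.inv().apply([0,0,1]))
```

```text
[0.61815284 0.1270499  0.05586392] [-179.96974828  -60.0972492    11.17933836] 66.36377262399037
up 1cm: [ 8.66872815e-01 -2.63219555e-04 -4.98529290e-01]
```

Run:
```python
from h import *
go([.613,.126,.075],11,60)
go([.53,.109,.125],11,60)
```

```text
row [ 1.4   0.   -0.61] [-0.003 -0.002  0.002] | 1.5 cm 0.2 deg
row [  1.51   0.06 -10.45] [-0.003 -0.002  0.002] | 10.6 cm 0.2 deg
```

Emit:
apply_moves(motion="50 0.4 0 -0.2 0 0 0;50 0.9 0 -0.5 0 0 0;50 1.4 0 -0.8 0 0 0;50 1.4 0 -2.5 0 0 0;50 1.5 0 -4.5 0 0 0;50 1.5 0 -6.5 0 0 0;50 1.5 0 -8.5 0 0 0;50 1.5 0 -10 0 0 0;50 1.5 0 -10.5 0 0 0;50 1.5 0 -10.5 0 0 0")

```text
time: 5.9
eef_pos: [0.5362, 0.1105, 0.1212]
ee_rot: [-180.0, -60.1, 11.1]
ft_force: [-0.4, -0.5, -3.2]
grip_width: 0.0639
grasp_force: 66.6
```

Run:
```python
from h import *
s=ctrl.state();print(s['eef_pos'],s['ee_rot'],s['qpos'],s['grasp_force'])
go([.52,0,.13],0,60)
go([.52,-.13,.13],-14,60)
go([.5325,-.2495,.13],-25,60)
```

```text
[0.53621665 0.11054671 0.12124439] [-179.96442482  -60.06252066   11.13135653] [ 11.84512187  30.44812722 146.00647688 180.69894086  56.51738484
 -90.02938828] 66.58546155886825
row [-1.11 10.67 -2.88] [-0.169 -0.001  0.097] | 11.1 cm 11.2 deg
row [-2.39 23.58 -5.11] [-0.381 -0.001  0.219] | 24.2 cm 25.2 deg
row [-2.96 35.66 -6.11] [-0.547 -0.001  0.315] | 36.3 cm 36.2 deg
```

Emit:
apply_moves(motion="50 -0.5 3.5 -1 -0.056 0 0.032;50 -0.8 7 -2 -0.11 0 0.064;50 -1.1 10.7 -2.9 -0.169 0 0.097;50 -1.5 14 -3.5 -0.22 0 0.127;50 -1.9 17.3 -4.1 -0.275 0 0.158;50 -2.2 20.5 -4.6 -0.33 0 0.19;50 -2.4 23.6 -5.1 -0.381 0 0.219;50 -2.5 26.6 -5.4 -0.42 0 0.243;50 -2.7 29.6 -5.6 -0.463 0 0.267;50 -2.8 32.6 -5.9 -0.505 0 0.291;50 -2.95 35.6 -6.1 -0.547 0 0.315;50 -2.95 35.6 -6.1 -0.547 0 0.315")

```text
time: 7.1
eef_pos: [0.5408, -0.255, 0.1263]
ee_rot: [-180.0, -60.2, -25.2]
ft_force: [0.5, 0.2, -2.1]
grip_width: 0.0643
grasp_force: 67.0
```

Run:
```python
from h import *
s=ctrl.state();print(s['eef_pos'],s['ee_rot'],s['qpos'],s['grasp_force'])
im=grab('wrist','w3.png');W=cloud(im)
T=grab('top','t3.png');S=grab('side','s3.png')
c=np.hstack([T['color'][110:260,310:510],S['color'][90:240,290:490]])
cv2.imwrite('pics/c3.png',cv2.resize(c[:,:,::-1],(800,300)))
cv2.imwrite('pics/m3.png',np.vstack([cv2.resize(c[:,:,::-1],(600,225)),cv2.resize(im['color'][:,:,::-1],(600,375))]))
```

```text
[ 0.54082658 -0.25502997  0.12634112] [-179.99008667  -60.22578207  -25.24430015] [-25.53635782  29.60417979 140.26227841 179.6565984   50.09240077
 -89.92472074] 67.0128453186976
```

View pics/m3.png

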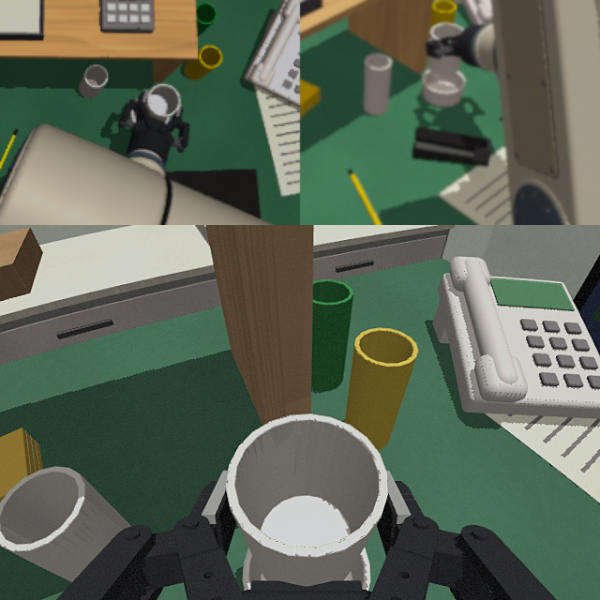

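The pot is held upright over the dish. Next I'll measure the offset between the two in each camera.

```bash
cat >> h.py <<'E'
from scipy.optimize import least_squares
def rim(im,c,D,ztop,half=.05,lo=.005,hi=.008):
    """rim centre: white points near height ztop round c; returns centre, mean z, plane normal xy, count"""
    W=cloud(im);hsv=cv2.cvtColor(im['color'],cv2.COLOR_RGB2HSV)
    m=(hsv[:,:,1]<70)&(hsv[:,:,2]>70)&(np.hypot(W[:,:,0]-c[0],W[:,:,1]-c[1])<half)&(W[:,:,2]>ztop-lo)&(W[:,:,2]<ztop+hi)
    r=W[m]
    f=least_squares(lambda p:np.hypot(*(r[:,:2]-p).T)-(D/2-.002),r[:,:2].mean(0),loss='soft_l1',f_scale=.002)
    g=r[abs(f.fun)<.003]
    n=np.linalg.lstsq(np.c_[g[:,:2]-f.x,np.ones(len(g))],g[:,2],rcond=None)[0]
    return f.x.round(4),n[2].round(4),n[:2].round(3),len(r),np.std(f.fun).round(4)
E
python3 - <<'E'
from h import *
s=ctrl.state();R0=R.from_euler('xyz',s['ee_rot'],degrees=True)
G=s['eef_pos']-R0.apply([0,0,.008]);print('G',G)
for n in('top','side','wrist'):
    im=grab(n)
    print(n,'pot',rim(im,G[:2],.067,.148),'dish',rim(im,(.5325,-.2495),.086,.038,.055))
E
```

```text
G [ 0.53271733 -0.2485713   0.12916196]
top pot (array([ 0.5364, -0.2515]), np.float64(0.147), array([0.007, 0.006]), 114, np.float64(0.0028)) dish (array([ 0.5365, -0.2523]), np.float64(0.0396), array([ 0.089, -0.012]), 18, np.float64(0.0018))
side pot (array([ 0.5356, -0.2467]), np.float64(0.1476), array([-0.021,  0.025]), 65, np.float64(0.0026)) dish (array([ 0.5325, -0.247 ]), np.float64(0.0374), array([0.011, 0.003]), 104, np.float64(0.0022))
wrist pot (array([ 0.5348, -0.2494]), np.float64(0.1469), array([-0.007,  0.015]), 7007, np.float64(0.0029)) dish (array([ 0.536 , -0.2524]), np.float64(0.0378), array([ 0.01, -0.  ]), 696, np.float64(0.0017))
```

Run:
```python
from h import *
s=ctrl.state();R0=R.from_euler('xyz',s['ee_rot'],degrees=True)
for dz in (-.03,-.045,-.055): print(dz,(R0.inv().apply([-.0035,-.0005,dz])*100).round(2))
print(R0.inv().apply([0,0,-1]).round(3))
```

```text
-0.03 [-2.75  0.19  1.24]
-0.045 [-4.04  0.19  1.99]
-0.055 [-4.91  0.19  2.5 ]
[-0.866 -0.     0.5  ]
```

Emit:
apply_moves(motion="50 -0.7 0.19 0.1 0 0 0;50 -1.4 0.19 0.5 0 0 0;50 -2.1 0.19 0.85 0 0 0;50 -2.75 0.19 1.24 0 0 0;50 -3.4 0.19 1.62 0 0 0;50 -4.04 0.19 1.99 0 0 0;50 -4.04 0.19 1.99 0 0 0")

```text
time: 8.1
eef_pos: [0.5352, -0.2521, 0.0792]
ee_rot: [-180.0, -59.9, -25.0]
ft_force: [-1.3, -0.1, -2.4]
grip_width: 0.0639
grasp_force: 67.1
```

Run:
```python
from h import *
s=ctrl.state();R0=R.from_euler('xyz',s['ee_rot'],degrees=True)
G=s['eef_pos']-R0.apply([0,0,.008]);print('G',G,s['ft_force'])
for n in('top','side','wrist'):
    im=grab(n,n+'4.png')
    print(n,'pot',rim(im,G[:2],.067,.103),'dish',rim(im,(.5325,-.2495),.086,.038,.055))
```

```text
G [ 0.52889947 -0.24918543  0.08317717] [-1.28404833 -0.06658674 -2.40910374]h.py:32: RuntimeWarning: Mean of empty slice.
  f=least_squares(lambda p:np.hypot(*(r[:,:2]-p).T)-(D/2-.002),r[:,:2].mean(0),loss='soft_l1',f_scale=.002)
  ret = um.true_divide(
Traceback (most recent call last):
  File "h.py", line 32, in rim
    f=least_squares(lambda p:np.hypot(*(r[:,:2]-p).T)-(D/2-.002),r[:,:2].mean(0),loss='soft_l1',f_scale=.002)
ValueError: Initial guess is outside of provided bounds
```

Run:
```python
from h import *
for n in('top','side'):
    im=grab(n,n+'4.png')
    print(n,'pot',rim(im,(.532,-.249),.067,.103))
    if n=='side':
        print(rim(im,(.5325,-.2495),.086,.038,.055)); cv2.imwrite('pics/s4.png',cv2.resize(im['color'][70:220,340:500,::-1],(640,600)))
```

```text
top pot (array([ 0.5335, -0.2496]), np.float64(0.1017), array([ 0.007, -0.026]), 21, np.float64(0.0015))
side pot (array([ 0.5327, -0.2477]), np.float64(0.1018), array([-0.017, -0.005]), 63, np.float64(0.003))
(array([ 0.5363, -0.2534]), np.float64(0.0375), array([-0.012,  0.052]), 149, np.float64(0.0054))
```

View pics/s4.png

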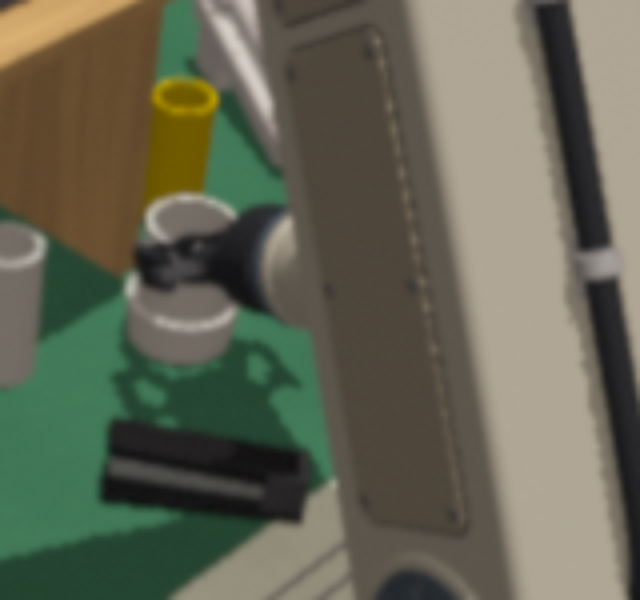

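Side crop: the pot, rim at about (190,215), is centred over the dish, rim at about (183,295), and just inside it. Lowering on.

Emit:
apply_moves(motion="50 -0.35 0 0.2 0 0 0;50 -0.7 0 0.4 0 0 0;50 -0.95 0 0.55 0 0 0;50 -1.13 0 0.65 0 0 0;50 -1.3 0 0.75 0 0 0;50 -1.3 0 0.75 0 0 0")

```text
time: 8.85
eef_pos: [0.5354, -0.2522, 0.0653]
ee_rot: [180.0, -60.0, -25.0]
ft_force: [-0.2, -0.5, -2.4]
grip_width: 0.0639
grasp_force: 67.1
```

Run:
```python
from h import *
s=ctrl.state();R0=R.from_euler('xyz',s['ee_rot'],degrees=True)
print('G',s['eef_pos']-R0.apply([0,0,.008]),s['ft_force'])
for n in('top','side'):
    print(n,'pot',rim(grab(n),(.532,-.249),.067,.087))
```

```text
G [ 0.52914949 -0.24927676  0.06929019] [-0.17189784 -0.54595563 -2.42472707]h.py:32: RuntimeWarning: Mean of empty slice.
  f=least_squares(lambda p:np.hypot(*(r[:,:2]-p).T)-(D/2-.002),r[:,:2].mean(0),loss='soft_l1',f_scale=.002)
  ret = um.true_divide(
Traceback (most recent call last):
  File "h.py", line 32, in rim
    f=least_squares(lambda p:np.hypot(*(r[:,:2]-p).T)-(D/2-.002),r[:,:2].mean(0),loss='soft_l1',f_scale=.002)
ValueError: Initial guess is outside of provided bounds
```

Emit:
apply_moves(motion="50 -0.09 0 0.05 0 0 0;50 -0.17 0 0.1 0 0 0;50 -0.26 0 0.15 0 0 0;50 -0.3 0 0.17 0 0 0;50 -0.3 0 0.17 0 0 0")

```text
time: 9.4
eef_pos: [0.5355, -0.2522, 0.0621]
ee_rot: [-180.0, -60.0, -25.0]
ft_force: [-0.1, -0.7, -3.1]
grip_width: 0.0642
grasp_force: 67.1
```

Emit:
apply_moves(motion="50 -0.04 0 0.02 0 0 0;50 -0.09 0 0.05 0 0 0;50 -0.09 0 0.05 0 0 0")

```text
time: 9.7
eef_pos: [0.5358, -0.2523, 0.0619]
ee_rot: [180.0, -60.1, -25.0]
ft_force: [-1.7, 2.0, 4.7]
grip_width: 0.0645
grasp_force: 67.6
```

Contact: the upward force rose by about 7 N. Releasing and backing out along the tool axis.

Emit:
apply_moves(motion="80 0 0 0 0 0 0;90 0 0 0 0 0 0;100 0 0 0 0 0 0;100 0 0 0 0 0 0;100 0 0 -1 0 0 0;100 0 0 -3 0 0 0;100 0 0 -5.5 0 0 0;100 0 0 -8 0 0 0;100 0 0 -9 0 0 0;100 0 0 -9 0 0 0")

```text
time: 10.7
eef_pos: [0.4639, -0.2188, 0.1066]
ee_rot: [180.0, -60.0, -25.0]
ft_force: [0.2, -0.4, -0.1]
grip_width: 0.0857
grasp_force: 0.0
```

Run:
```python
from h import *
s=ctrl.state();print(s['eef_pos'],s['qpos'])
for n in('wrist','top','side'):
    im=grab(n,n+'5.png')
    print(n,'pot',rim(im,(.532,-.249),.067,.084,lo=.006))
    if n!='top': print('dish',rim(im,(.532,-.249),.086,.038,.055))
    if n!='wrist': print('cup',rim(im,(.6,-.124),.05,.112))
go([.50,-.20,.20],-20,60)
d=Rt(-11,60).apply([0,0,1]);go(np.array([.6,-.124,.098])-.09*d,-11,60)
```

```text
[ 0.46385854 -0.2188323   0.10658906] [-25.96285489  34.85781274 149.87659491 179.07852433  64.74505989
 -90.0881938 ]
wrist pot (array([ 0.5309, -0.2494]), np.float64(0.0825), array([-0.003,  0.003]), 2499, np.float64(0.0012))
dish (array([ 0.5321, -0.2511]), np.float64(0.0381), array([ 0.017, -0.007]), 3077, np.float64(0.0057))
top pot (array([ 0.5324, -0.2504]), np.float64(0.0844), array([-0.03 ,  0.026]), 57, np.float64(0.0015))
cup (array([ 0.5996, -0.127 ]), np.float64(0.1111), array([ 0.011, -0.007]), 67, np.float64(0.0013))
side pot (array([ 0.5325, -0.2466]), np.float64(0.0826), array([-0.012,  0.004]), 120, np.float64(0.0022))
dish (array([ 0.5308, -0.2518]), np.float64(0.0334), array([0.027, 0.109]), 99, np.float64(0.0048))
cup (array([ 0.6   , -0.1226]), np.float64(0.1104), array([ 0.002, -0.003]), 82, np.float64(0.0022))
row [ 9.26 -3.3  -1.91] [ 0.076 -0.002 -0.044] | 10.0 cm 5.0 deg
row [  3.46 -12.63  -0.57] [ 0.212 -0.002 -0.122] | 13.1 cm 14.0 deg
```

View pics/wrist5.png

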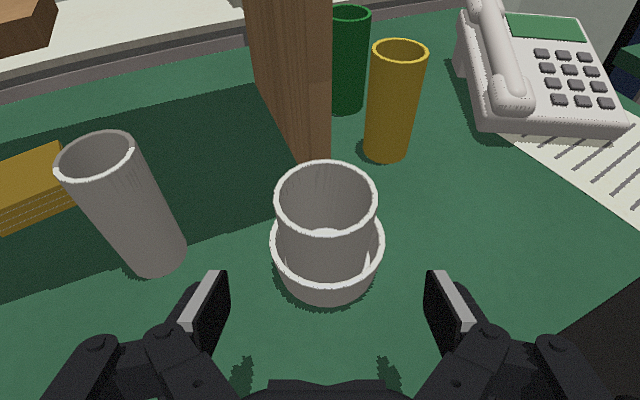

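The pot is nested upright (rim at (325,200) inside the dish rim at (327,250)) and the cup stands at left. On to the cup.

Emit:
apply_moves(motion="100 1.5 -2 -1 0.04 0 -0.02;100 2.5 -5 -1 0.08 0 -0.05;100 3.2 -8 -0.8 0.13 0 -0.08;100 3.5 -11 -0.6 0.18 0 -0.1;100 3.46 -12.6 -0.57 0.212 0 -0.122;100 3.46 -12.6 -0.57 0.212 0 -0.122;100 3.46 -12.6 -0.57 0.212 0 -0.122")

```text
time: 11.55
eef_pos: [0.5289, -0.1107, 0.1384]
ee_rot: [-180.0, -60.0, -11.1]
ft_force: [-0.2, -0.7, -1.3]
grip_width: 0.0854
grasp_force: 0.0
```

Run:
```python
from h import *
s=ctrl.state();print(s['eef_pos'],s['ee_rot'],s['qpos'])
print('cup wrist',rim(grab('wrist','w6.png'),(.6,-.124),.05,.112))
go([.6,-.1245,.098],-11,60)
```

```text
[ 0.5289244  -0.11069556  0.13835644] [-179.98871028  -59.97683433  -11.05090598] [-13.04741108  26.57693385 146.77997715 177.83093142  53.3381459
 -89.70373065]
cup wrist (array([ 0.5977, -0.1254]), np.float64(0.1109), array([-0.   ,  0.001]), 1665, np.float64(0.0012))
row [ 0.14 -0.04  9.1 ] [ 0.001  0.001 -0.001] | 9.1 cm 0.1 deg
```

Emit:
apply_moves(motion="100 0.1 0 2 0 0 0;100 0.1 0 4 0 0 0;100 0.1 0 6 0 0 0;100 0.1 0 7.5 0 0 0;100 0.1 0 8.5 0 0 0;100 0.1 0 9 0 0 0;100 0.1 0 9 0 0 0")

```text
time: 12.3
eef_pos: [0.6062, -0.1255, 0.0945]
ee_rot: [-180.0, -60.0, -11.0]
ft_force: [0.0, 0.2, 1.1]
grip_width: 0.0856
grasp_force: 0.0
```

Emit:
apply_moves(motion="80 0 0 0 0 0 0;65 0 0 0 0 0 0;55 0 0 0 0 0 0;50 0 0 0 0 0 0;45 0 0 0 0 0 0;40 0 0 0 0 0 0;35 0 0 0 0 0 0;35 0 0 0 0 0 0;35 0 0 0 0 0 0;35 0 0 0 0 0 0")

```text
time: 13.3
eef_pos: [0.6064, -0.1254, 0.0953]
ee_rot: [-180.0, -60.1, -11.0]
ft_force: [-3.6, -0.8, 6.0]
grip_width: 0.0484
grasp_force: 61.2
```

Run:
```python
from h import *
s=ctrl.state();print(s['eef_pos'],s['ee_rot'],s['qpos'],s['ft_force'])
R0=R.from_euler('xyz',s['ee_rot'],degrees=True);G=s['eef_pos']-R0.apply([0,0,.008]);print('G',G)
go(G+[-.09,.017,.07],-11,60)
go(G+[-.09,.017,.12],-11,60)
```

```text
[ 0.60636858 -0.12537151  0.09534259] [-179.97955127  -60.09973042  -11.01961582] [-12.53534434  35.16469748 137.56838886 178.32545545  52.83566402
 -89.74393633] [-3.59979097 -0.78934203  6.02363859]
G [ 0.59956075 -0.12404869  0.09933053]
row [  1.5    0.05 -11.43] [-0.    -0.002 -0.   ] | 11.5 cm 0.1 deg
row [  5.84   0.05 -13.92] [-0.    -0.002 -0.   ] | 15.1 cm 0.1 deg
```

Emit:
apply_moves(motion="35 0.4 0 -0.2 0 0 0;35 0.9 0 -0.5 0 0 0;35 1 0 -1.5 0 0 0;35 1.2 0 -3.5 0 0 0;35 1.4 0 -6 0 0 0;35 1.5 0 -8.5 0 0 0;35 1.5 0 -11 0 0 0;35 3 0 -12.4 0 0 0;35 5 0 -13.4 0 0 0;35 5.8 0 -13.9 0 0 0;35 5.8 0 -13.9 0 0 0")

```text
time: 14.4
eef_pos: [0.5162, -0.1077, 0.2166]
ee_rot: [-180.0, -60.2, -11.0]
ft_force: [-0.2, 0.2, -2.5]
grip_width: 0.0481
grasp_force: 62.2
```

Run:
```python
from h import *
s=ctrl.state();print(s['eef_pos'],s['ee_rot'],s['qpos'],s['grasp_force'])
go([.529,-.248,.222],-25,60)
```

```text
[ 0.51622305 -0.10771104  0.2166161 ] [-179.99901282  -60.22768079  -10.97528232] [-13.1204639    8.86408572 146.61262911 176.80875403  35.72920254
 -88.47405333] 62.19494171440601
row [ 2.4  13.7   3.92] [-0.212 -0.004  0.122] | 14.4 cm 14.0 deg
```

Emit:
apply_moves(motion="35 0.4 2.5 0.6 -0.04 0 0.022;35 0.8 5 1.3 -0.08 0 0.045;35 1.2 7.5 2 -0.12 0 0.067;35 1.7 10 2.8 -0.155 0 0.09;35 2.1 12.2 3.5 -0.19 0 0.11;35 2.4 13.7 3.9 -0.212 0 0.122;35 2.4 13.7 3.9 -0.212 0 0.122;35 2.4 13.7 3.9 -0.212 0 0.122")

```text
time: 15.2
eef_pos: [0.5349, -0.2507, 0.2152]
ee_rot: [180.0, -60.0, -25.0]
ft_force: [-0.7, -0.6, -2.7]
grip_width: 0.048
grasp_force: 62.4
```

Run:
```python
from h import *
s=ctrl.state();R0=R.from_euler('xyz',s['ee_rot'],degrees=True)
G=s['eef_pos']-R0.apply([0,0,.008]);print('G',G,s['ee_rot'],s['qpos'])
for n in('top','side','wrist'):
    im=grab(n,n+'7.png')
    for k,a in(('cup',(im,G[:2],.05,G[2]+.0133,.04)),('pot',(im,(.532,-.249),.067,.083))):
        try: print(n,k,rim(*a))
        except Exception as e: print(n,k,'none')
```

```text
G [ 0.52858814 -0.24778635  0.21919157] [179.98145619 -59.96267197 -24.96286268] [-25.52029599  13.10723028 139.59304441 179.1402322   32.66479289
 -89.55523198]
top cup (array([ 0.5304, -0.2489]), np.float64(0.232), array([0.014, 0.012]), 120, np.float64(0.0033))
top pot (array([ 0.5153, -0.2562]), np.float64(0.0854), array([-0.247,  0.033]), 2, np.float64(0.0))
side cup (array([ 0.53  , -0.2445]), np.float64(0.2324), array([-0.047,  0.046]), 40, np.float64(0.0026))
side pot (array([ 0.5324, -0.2463]), np.float64(0.0823), array([0.003, 0.003]), 116, np.float64(0.0022))
wrist cup (array([ 0.5289, -0.2474]), np.float64(0.2316), array([-0.015, -0.004]), 5371, np.float64(0.003))
wrist pot (array([ 0.5372, -0.2524]), np.float64(0.0835), array([-0.022,  0.004]), 191, np.float64(0.0012))
```

View pics/side7.png

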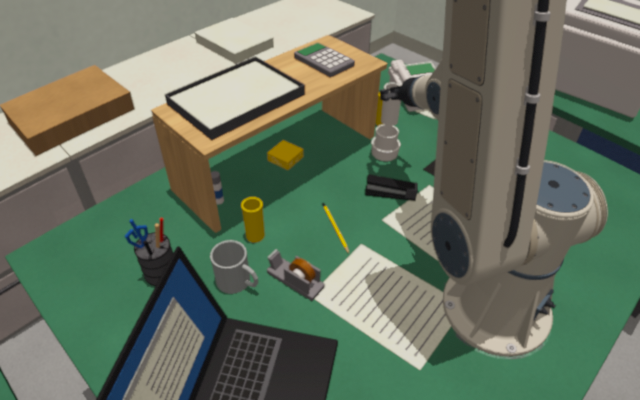

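Side view: the cup is held above the pot near (387,105). Correcting by (+2, -1.7) mm and lowering to just above the pot rim.

Run:
```python
from h import *
s=ctrl.state();R0=R.from_euler('xyz',s['ee_rot'],degrees=True)
print((R0.inv().apply([.002,-.0017,-.031])*100).round(2))
```

```text
[-2.56  0.07  1.77]
```

Emit:
apply_moves(motion="35 -0.8 0.07 0.7 0 0 0;35 -1.6 0.07 1.2 0 0 0;35 -2.3 0.07 1.6 0 0 0;35 -2.56 0.07 1.77 0 0 0;35 -2.56 0.07 1.77 0 0 0;35 -2.56 0.07 1.77 0 0 0")

```text
time: 15.95
eef_pos: [0.5374, -0.2526, 0.1849]
ee_rot: [-180.0, -60.0, -25.0]
ft_force: [-0.4, 0.6, -3.2]
grip_width: 0.0478
grasp_force: 62.4
```

Run:
```python
from h import *
s=ctrl.state();R0=R.from_euler('xyz',s['ee_rot'],degrees=True)
G=s['eef_pos']-R0.apply([0,0,.008]);print('G',G,s['ee_rot'])
for n in('top','side','wrist'):
    im=grab(n,n+'8.png')
    for k,a in(('cup',(im,G[:2],.05,G[2]+.0133,.04)),('pot',(im,(.532,-.249),.067,.083))):
        try: print(n,k,rim(*a))
        except Exception as e: print(n,k,'none')
    if n=='side':
        # axis tilt of the cup as seen from the side camera: centre of its silhouette at several heights
        W=cloud(im);hsv=cv2.cvtColor(im['color'],cv2.COLOR_RGB2HSV)
        for z0 in(.092,.1,.11,.12,.13,.14,.15,.18,.19):
            m=(hsv[:,:,1]<70)&(hsv[:,:,2]>60)&(abs(W[:,:,2]-z0)<.004)&(np.hypot(W[:,:,0]-.531,W[:,:,1]+.248)<.034)
            q=W[m]
            if len(q)>8:
                f=least_squares(lambda p:np.hypot(*(q[:,:2]-p).T)-.0245,[.531,-.248],loss='soft_l1',f_scale=.002);print(z0,len(q),f.x.round(4))
        cv2.imwrite('pics/s8.png',cv2.resize(im['color'][60:210,320:480,::-1],(640,600)))
```

```text
G [ 0.53112336 -0.24971438  0.18891532] [-179.99996794  -60.0380793   -24.98592553]
top cup (array([ 0.5327, -0.2509]), np.float64(0.2018), array([-0.033,  0.005]), 118, np.float64(0.0032))
top pot (array([ 0.5347, -0.2514]), np.float64(0.083), array([-0.029,  0.018]), 14, np.float64(0.0013))
side cup (array([ 0.5332, -0.2486]), np.float64(0.202), array([-0.041,  0.022]), 43, np.float64(0.0027))
side pot (array([ 0.5331, -0.2468]), np.float64(0.083), array([ 0.027, -0.017]), 81, np.float64(0.003))
0.092 24 [ 0.5341 -0.2506]
0.1 39 [ 0.5338 -0.2505]
0.11 33 [ 0.5344 -0.2503]
0.12 36 [ 0.5334 -0.2495]
0.13 42 [ 0.5334 -0.2504]
0.14 42 [ 0.5334 -0.2498]
0.15 41 [ 0.5338 -0.2499]
0.19 17 [ 0.5295 -0.2553]
wrist cup (array([ 0.5315, -0.2499]), np.float64(0.2015), array([-0.014, -0.004]), 5464, np.float64(0.003))
wrist pot (array([ 0.535 , -0.2514]), np.float64(0.0835), array([ 0.005, -0.001]), 366, np.float64(0.0013))
```

View pics/s8.png

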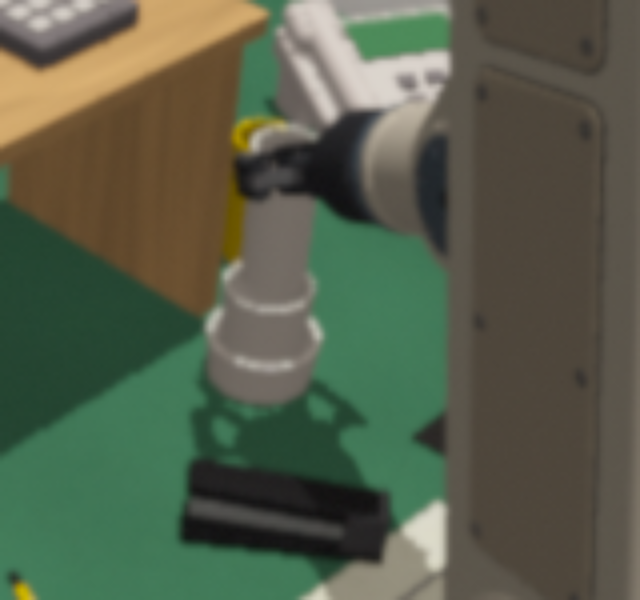

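Crop: the cup (x 245–308) sits about 1 mm right of the pot rim centre (270,290), so I'll shift it 1.2 mm toward +y and lower in steps.

Emit:
apply_moves(motion="35 -0.2 -0.11 0.05 0 0 0;35 -0.5 -0.11 0.25 0 0 0;35 -0.85 -0.11 0.45 0 0 0;35 -1.2 -0.11 0.65 0 0 0;35 -1.55 -0.11 0.85 0 0 0;35 -1.73 -0.11 0.95 0 0 0;35 -1.73 -0.11 0.95 0 0 0")

```text
time: 16.8
eef_pos: [0.5373, -0.2515, 0.1644]
ee_rot: [180.0, -60.0, -25.0]
ft_force: [-0.5, -1.2, -3.2]
grip_width: 0.0481
grasp_force: 62.4
```

Run:
```python
from h import *
s=ctrl.state();R0=R.from_euler('xyz',s['ee_rot'],degrees=True)
print('G',s['eef_pos']-R0.apply([0,0,.008]),s['ee_rot'],s['moment'],s['ft_force'])
im=grab('side');print(rim(im,(.532,-.249),.067,.083),rim(im,(.532,-.248),.05,.182,.04))
W=cloud(im)
r,g,b=[im['color'][:,:,i].astype(int) for i in range(3)]
```

```text
G [ 0.53097416 -0.24859996  0.1684067 ] [179.99521092 -59.97666764 -24.99568613] [0.34220472 0.63674643 0.00091578] [-0.48686834 -1.18212653 -3.16862279]
(array([ 0.5347, -0.2498]), np.float64(0.0832), array([-0.023, -0.   ]), 136, np.float64(0.0045)) (array([ 0.5327, -0.2462]), np.float64(0.1826), array([-0.087,  0.046]), 42, np.float64(0.0027))
```

Emit:
apply_moves(motion="35 -0.35 0 0.2 0 0 0;35 -0.7 0 0.4 0 0 0;35 -1.04 0 0.6 0 0 0;35 -1.4 0 0.8 0 0 0;35 -1.73 0 1 0 0 0;35 -2.08 0 1.2 0 0 0;35 -2.08 0 1.2 0 0 0")

```text
time: 17.55
eef_pos: [0.5372, -0.2515, 0.1402]
ee_rot: [-180.0, -60.0, -25.0]
ft_force: [0.2, 0.0, -2.7]
grip_width: 0.0482
grasp_force: 62.4
```

Emit:
apply_moves(motion="35 -0.35 0 0.2 0 0 0;35 -0.7 0 0.4 0 0 0;35 -1.04 0 0.6 0 0 0;35 -1.4 0 0.8 0 0 0;35 -1.65 0 0.95 0 0 0;35 -1.65 0 0.95 0 0 0")

```text
time: 18.15
eef_pos: [0.5373, -0.2515, 0.1214]
ee_rot: [180.0, -60.0, -25.0]
ft_force: [-0.3, -0.0, -3.0]
grip_width: 0.0481
grasp_force: 62.4
```

Emit:
apply_moves(motion="35 -0.35 0 0.2 0 0 0;35 -0.7 0 0.4 0 0 0;35 -0.87 0 0.5 0 0 0;35 -1.04 0 0.6 0 0 0;35 -1.04 0 0.6 0 0 0")

```text
time: 18.65
eef_pos: [0.5373, -0.2515, 0.1096]
ee_rot: [180.0, -60.0, -25.0]
ft_force: [0.8, 0.4, -2.6]
grip_width: 0.0478
grasp_force: 62.4
```

Emit:
apply_moves(motion="35 -0.06 0 0.04 0 0 0;35 -0.12 0 0.07 0 0 0;35 -0.16 0 0.09 0 0 0;35 -0.16 0 0.09 0 0 0")

```text
time: 19.05
eef_pos: [0.5374, -0.2516, 0.1082]
ee_rot: [180.0, -60.0, -25.0]
ft_force: [0.5, 1.2, -2.6]
grip_width: 0.0478
grasp_force: 62.4
```

Emit:
apply_moves(motion="35 -0.05 0 0.03 0 0 0;35 -0.09 0 0.05 0 0 0;35 -0.09 0 0.05 0 0 0")

```text
time: 19.35
eef_pos: [0.5375, -0.2516, 0.1073]
ee_rot: [180.0, -60.1, -25.0]
ft_force: [-0.7, -0.1, -1.4]
grip_width: 0.0481
grasp_force: 62.5
```

Emit:
apply_moves(motion="35 -0.04 0 0.02 0 0 0;35 -0.07 0 0.04 0 0 0;35 -0.07 0 0.04 0 0 0")

```text
time: 19.65
eef_pos: [0.5379, -0.2518, 0.1073]
ee_rot: [-180.0, -60.2, -25.0]
ft_force: [-1.9, 0.3, 6.4]
grip_width: 0.0481
grasp_force: 62.6
```

The cup is on the pot's floor: +9 N, and the height matches. Releasing and retreating.

Emit:
apply_moves(motion="60 0 0 0 0 0 0;70 0 0 0 0 0 0;85 0 0 0 0 0 0;100 0 0 0 0 0 0;100 0 0 0 0 0 0;100 0 0 -1 0 0 0;100 0 0 -3 0 0 0;100 0 0 -5.5 0 0 0;100 0 0 -8 0 0 0;100 0 0 -9 0 0 0;100 0 0 -9 0 0 0")

```text
time: 20.75
eef_pos: [0.4658, -0.2182, 0.1519]
ee_rot: [180.0, -60.1, -25.0]
ft_force: [0.5, -0.3, 0.8]
grip_width: 0.0856
grasp_force: 0.0
```

Run:
```python
from h import *
for n in('wrist','top','side'):
    im=grab(n,n+'9.png')
    for k,a in(('cup',(im,(.532,-.249),.05,.124,.04)),('pot',(im,(.532,-.249),.067,.083)),('dish',(im,(.532,-.249),.086,.038,.055))):
        try: print(n,k,rim(*a))
        except Exception as e: print(n,k,'none')
print(ctrl.state()['ft_force'],ctrl.state()['grip_width'])
```

```text
wrist cup (array([ 0.5302, -0.2498]), np.float64(0.1229), array([-0.001,  0.003]), 1623, np.float64(0.0012))
wrist pot (array([ 0.5322, -0.2499]), np.float64(0.0834), array([ 0.014, -0.008]), 2244, np.float64(0.0048))
wrist dish (array([ 0.5343, -0.2521]), np.float64(0.0381), array([ 0.009, -0.003]), 1716, np.float64(0.004))
top cup (array([ 0.5323, -0.2511]), np.float64(0.1235), array([0.009, 0.   ]), 68, np.float64(0.0014))
top pot (array([ 0.5331, -0.2524]), np.float64(0.0846), array([ 0.034, -0.018]), 94, np.float64(0.0044))
top dish (array([ 0.5339, -0.2545]), np.float64(0.0383), array([ 0.011, -0.005]), 107, np.float64(0.0069))
side cup (array([ 0.5315, -0.2472]), np.float64(0.1233), array([-0.016,  0.016]), 81, np.float64(0.0018))
side pot (array([ 0.5321, -0.2491]), np.float64(0.0811), array([0.045, 0.05 ]), 74, np.float64(0.0046))
side dish (array([ 0.5371, -0.2537]), np.float64(0.0373), array([-0.025,  0.051]), 160, np.float64(0.0049))
[0.31119731 0.17820296 0.83257928] 0.08528836940363795
```

View pics/wrist9.png

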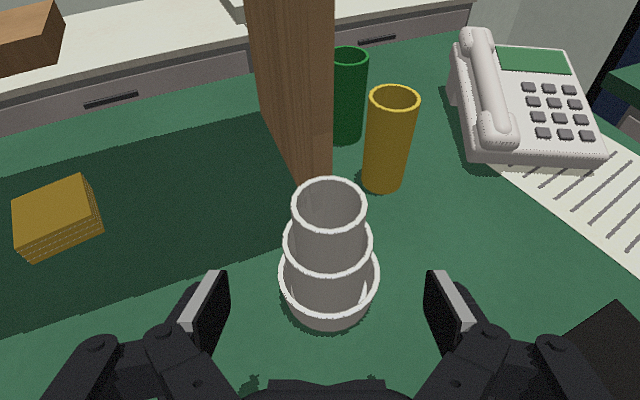

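The three pieces are nested upright (rims at (329,205), (328,243), (328,283)). The cup rim is at 123–124 mm, the height expected when fully down, and the gripper is clear.

```bash
python3 -c "
from cell import ctrl
print(ctrl.job_done())"
```

```text
the job is handed in; nothing more can be done
None
```

The job is handed in: the pot stands in the dish and the cup in the pot, both upright and fully down by the final camera check; the hand-in gave no verdict.

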